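# Dock the tip carrier on the snap hook

## Robot

A 6-joint arm with a two-finger parallel gripper is mounted at the origin on the work surface; the furniture and walls round the work are solid. World frame = base frame: x ahead of the robot, y to its left, z up, the work surface at z = 0. Lengths are in m, angles in rad, forces in N, time in s.
With the tool pointing down it reaches from about 0.275 to 0.975 m from the base axis. Payload 8.4 kg.
Tool frame: the origin (TCP) lies at the very end of the fingers, on their centre line; the grasp point (between the pads) lies manip.tcp_to_grasp behind it (manip.tcp_to_grasp is the distance from the TCP to the grasp point, in m); z points along the fingers, y is the line along which they close (so a half turn about z gives the same grasp; the last joint's range is limited). The gripper opens to 92 mm and grips with 3 to 60 N. Pads are 20 mm wide; open, the fingers measure 128 mm over their backs; the gripper's body (75 mm by 189 mm) begins 69 mm behind the grasp point.
Start: joints at [1.21, 0.353, 1.633, -0, 1.155, -0.002], TCP at [0.219, 0.585, 0.215] pointing down, gripper open.
Joint ranges: [-2.63, 2.63], [-0.92, 2.1], [0.06, 2.66], [-1.3, 4.44], [0, 2.69], [-3.02, 3.02]. Speed limits (rad/s): [2.22, 2.22, 2.79, 3.14, 3.14, 3.14].

## Interface

Orientations are given as a rotation vector (axis times angle).
In Python, from station import manip, cams gives the robot as it stands.
- The arm moves only by the tool step_arm, never from a script. Its argument "commands" is text: rows parted by semicolons, each of 7 numbers parted by spaces: the shift along the tool's x, y, z as a fraction of full scale, then the turn, a rotation vector about the tool's x, y, z as a fraction of full scale, then the finger opening in mm, from 0 to 91.9. In form: dx dy dz wx wy wz gripper; .... A call has 1 to 12 rows; each row is the pose to reach, as a shift and turn from the pose commanded when the call began, along the tool's axes at that moment; what a row does not reach only later rows make up. Full scale, the value 1, is 500 mm for a shift and pi/2 rad for a turn. A row lasts 1/8 s, in which the tool goes at most 62.5 mm and 10.7 degrees, less where a joint would pass 70% of its speed; a pose out of reach is approached as far as the arm can. A call with a number of a shift or a turn outside -1 to 1 is refused whole. A call with a gripper value outside its range is refused whole. The fingers move at their own pace and stop on an object; "newtons" is the grip in N (left out, the last holds). Time passes only in rows, so rows that repeat a pose let the fingers close. It gives the time, the measured TCP pose, the force, the opening and the grip force at its end, in the units of the state.
- manip.state(): the state, without advancing time (a new reading comes with each control period).
- cams.grab_frame(name): name is "side" or "top"; returns (picture, depth): 400x640x3 uint8, blue, green, red; 400x640 float32, m along the optical axis (not along the pixel's ray), 0 where there is no reading.
- cams.camera_info(name): a dict with "mtx" (3x3 intrinsics, pixels), "R" (3x3) and "t" (3): a world point X has camera coordinates R X + t. Camera axes: x right, y down, z forward; pixel columns grow to the right and rows downward; lengths in m; the calibration is good to about 2 mm. A picture is of the moment at which its call begins. camera_info takes no time and is no camera call.
- manip.finish_job(): hands the job in; it is judged then, once.
Trained networks look in the newest picture that a camera, given by its name, has taken for a name from the list of things; names that differ only in an ending like _2 or _b are one class to them, and where a whole thing is asked for, a point or a joint stands for the part that bears it (a point fixed in the world has none). Each returns a list of dicts, best first, with "score" (0 to 1); they miss things now and then, are a little off and sometimes report something else, mostly with a low value. They report only what shows in the picture. A call takes as long as a camera call.
- cams.find_in(camera, query): "extent" ([left, top, right, bottom] in pixels, round what is visible of it).
- cams.place_of(camera, query): "xy" ([column, row] in pixels: a listed point, or the origin of a listed thing).
The state is a dict: "t": time; "joints": joint angles; "qvel": joint speeds; "effort": joint torques, N m; "position": TCP position; "eef_rot": TCP orientation; "force": force on the tool from outside, world axes, zero at the start; "torque": the same for the moment, N m; "gripper_width": opening from 0.0 (shut) to 1.0 (fully open); "finger_force": force on a finger pad.
Only numpy, scipy, OpenCV 4.12 (cv2) and the standard library are available. Lean on these libraries where they do the work, as an engineer would, in place of code of your own. Each camera call takes 0.05 s, during which the arm holds its last target. There are 200 camera calls.

## Task

Dock the green tip carrier: slide it along its guide rails so that its D-ring pushes the sprung gate of the snap hook open, and keep going until the ring is inside the hook and the gate has snapped shut behind it. Then tug the carrier firmly back until the ring bears on the closed gate, to prove that it is held, and leave it there, flat on the plate with the tip box upright in it. Do not disturb the bottle, the mixer or the small orange box nearby.

Things in the scene. Friction and masses are not known exactly. Their poses are not given: they have to be found in the camera images.
- dock: Fixed dock: grey plate 400 x 156 x 8 mm on the bench. Origin: centre of its underside. Its +x axis is the docking direction (towards the black anchor block with the steel snap hook), z up. Two aluminium guide rails, 16 mm high above the plate, run along x from x = -195 to +90 mm at y = +-70.5 mm; with 2.5 mm of play on each side of the carrier. A tall cabinet stands beyond the dock and to its left, a monitor to its right: keep clear.
- hook_mouth (a point): Point in the mouth of the snap hook, at dock x = 112 mm, y = 0, 42 mm above the bench; axes as the dock's. The hook is a C of 10 mm round steel bar lying level; its open side faces dock -x and is closed by the gate, whose centre line lies at x = 0 of this point. The back of the hook stops the ring's bar when the bar's centre is 49 mm past this point (+x).
- gate_end (a point): Free end of the hook's moving gate, a brass bar 8 mm thick and 50 mm long, 42 mm above the bench; its hinge lies beside the mouth at dock y = -34 mm, and with the gate shut it reaches along dock +y across the mouth, its free end at dock y = +16 mm.
- gate (a joint): Gate angle in rad: 0 = shut (as at the start), grows as it swings inwards (to dock +x) to at most 1.25; it cannot swing outwards. A spring shuts it: 0.10 N m at 0, 0.24 N m at 0.9 rad, so it takes about 3 to 8 N at the ring. The ring's bar passes its end when the bar is about 38 to 46 mm past hook_mouth (gate then near 0.9 rad), and the gate snaps back to 0 behind it.
- carrier: Loose green open tray, 134 mm (x) x 126 mm (y), walls 50 mm high and 4 mm thick, 0.45 kg without its load, standing on the dock's plate (8 mm above the bench). Origin: centre of its underside; its +x points to the hook, as the dock's. A cross wall (centre at x = -13 mm) parts the front well, which holds the tip box, from the empty rear bay. It slides with about 3 to 9 N.
- rear_bay (a point): Centre of the carrier's empty rear bay, at carrier x = -39 mm, level with the tops of its walls (50 mm above the carrier's underside); axes as the carrier's. The bay is 48 mm long (x) and 118 mm wide (y) inside, 46 mm deep: fingers put down into it can push the cross wall, 24 mm ahead of this point, or pull the rear wall, 24 mm behind it.
- ring_bar (a point): Middle of the upright bar (8 mm thick, 28 mm of it straight) of the steel D-ring fixed to the carrier's front, at carrier x = 135 mm, 34 mm above its underside (42 mm above the bench, as the hook); axes as the carrier's. The ring stands upright, 68 mm long, between 6 and 62 mm above the carrier's underside.
- tips_center (a point): Centre (35 mm up) of the loose tip box with blue base and clear lid, 68 x 112 x 71 mm, standing in the carrier's front well; its top is 83 mm above the bench. z is its upward axis.
- buffer: Bystander: white bottle with blue cap, 48 mm across, 104 mm tall; origin at the centre of its underside.
- mixer: Bystander: white and blue round vortex mixer, 100 mm across, 67 mm tall; origin at the centre of its underside.
- slides: Bystander: flat orange box, 62 x 88 x 14 mm; origin at the centre of its underside.

How it is judged:
By the outcome, as a careful person would: the job done as asked, in the order asked, and still so for the second after the job is handed in, with the robot touching nothing.
It also fails if it takes over 42 s, if anything falls off the work surface, if the arm or the gripper's body presses on something with over 40 N, if the wrist force passes 120 N, or if a joint passes its speed limit or range.

## Working session

There is one attempt and no reset: what is moved stays moved. The work goes in short steps, Python scripts to look and compute and a tool call to move; the robot and the scene stay as the last step left them, time stands still between calls to the robot, and variables do not carry over. Pictures are saved under pics/ and viewed, at most 10 in all, crops included, and the job is handed in when it is done.

Besides the shell and the picture viewer there is one more tool, called after "Call:" by a JSON object that holds its "method" and its "body". step_arm: Moves the arm, as the interface text tells. Its arguments: {"type":"object","properties":{"commands":{"type":"string"},"newtons":{"type":"number"}},"required":["commands"]}

```bash
mkdir -p pics; cat > h.py <<'E'
import numpy as np, cv2
from station import manip, cams
def ray(c,uv,z):
    i=cams.camera_info(c);K,R,t=[np.array(i[k],float) for k in("mtx","R","t")]
    t=t.ravel();d=R.T@np.linalg.inv(K)@np.array([uv[0],uv[1],1.]);o=-R.T@t
    return o+d*(z-o[2])/d[2]
def proj(c,X):
    i=cams.camera_info(c);p=np.array(i["mtx"])@(np.array(i["R"])@X+np.ravel(i["t"]));return p[:2]/p[2]
E
python3 - <<'E'
from h import *
for c in("top","side"):
    im,d=cams.grab_frame(c);cv2.imwrite(f"pics/{c}0.png",im)
    for n,z in(("dock",0),("carrier",.008),("rear_bay",.058),("ring_bar",.042),("tips_center",.047),("hook_mouth",.042),("gate_end",.042)):
        r=cams.place_of(c,n)[:2]
        print(c,n,[(np.round(q["xy"],1),round(q["score"],2),np.round(ray(c,q["xy"],z),4)) for q in r])
s=manip.state();print(s["t"],s["position"],s["eef_rot"],s["force"],s["gripper_width"],manip.tcp_to_grasp)
E
```

```text
top dock [(array([311.6, 223.4]), 0.98, array([ 0.4926, -0.0777,  0.    ]))]
top carrier [(array([348.6, 204.5]), 0.77, array([ 0.5464, -0.1766,  0.008 ]))]
top rear_bay [(array([367.1, 192.4]), 0.68, array([ 0.573 , -0.2195,  0.058 ]))]
top ring_bar [(array([307.1, 227. ]), 0.8, array([ 0.4793, -0.0662,  0.042 ]))]
top tips_center [(array([342.4, 203.8]), 0.72, array([ 0.5424, -0.1565,  0.047 ])), (array([193.4, 220.1]), 0.59, array([0.4877, 0.2256, 0.047 ]))]
top hook_mouth [(array([272.5, 236. ]), 0.64, array([0.4535, 0.022 , 0.042 ]))]
top gate_end [(array([304. , 152.5]), 0.7, array([ 0.6785, -0.051 ,  0.042 ])), (array([278.9, 242.9]), 0.41, array([0.4363, 0.0048, 0.042 ]))]
side dock [(array([349. , 215.2]), 0.63, array([ 0.498 , -0.0789,  0.    ])), (array([323.7, 152. ]), 0.44, array([ 0.5813, -0.3963,  0.    ]))]
side carrier [(array([332.2, 190.6]), 0.86, array([ 0.5484, -0.179 ,  0.008 ]))]
side rear_bay [(array([325.8, 168.1]), 0.8, array([ 0.57  , -0.2248,  0.058 ]))]
side ring_bar [(array([351.8, 206. ]), 0.71, array([ 0.4923, -0.0711,  0.042 ]))]
side tips_center [(array([334.2, 185.4]), 0.7, array([ 0.5431, -0.1553,  0.047 ]))]
side hook_mouth [(array([368. , 228.9]), 0.84, array([0.4507, 0.0194, 0.042 ])), (array([323.4, 153.4]), 0.57, array([ 0.5805, -0.3265,  0.042 ]))]
side gate_end [(array([371.4, 225. ]), 0.63, array([0.441 , 0.0039, 0.042 ]))]
0.8 [0.21946776 0.58522011 0.21461754] [5.60527077e-01 3.09116353e+00 8.98500508e-05] [ 0.1786162  -0.61143665  0.61904439] 0.9986711691380133 0.0187
```

View pics/top0.png

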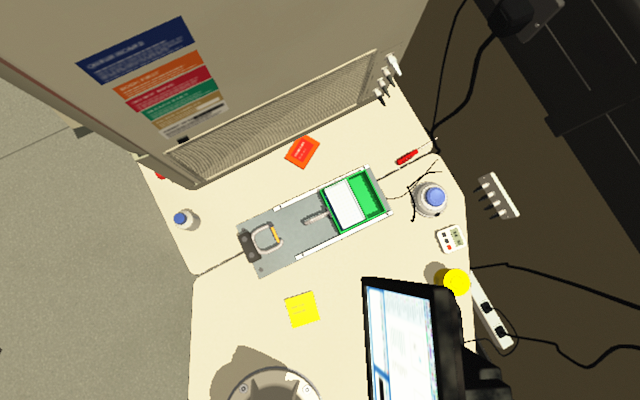

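View pics/side0.png

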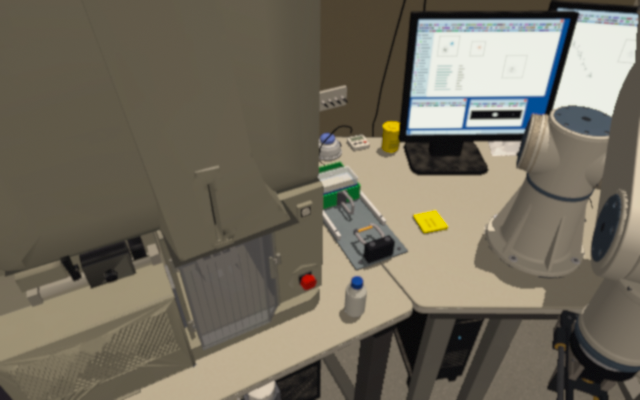

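The top view shows the dock running from the green carrier (350,200) to the hook (262,238). The mixer is at (430,197), the orange slides box at (302,150) and the bottle at (183,218). The monitor's corner is at (362,280) and the cabinet edge runs (195,187)–(375,50). The side view agrees: carrier (338,185), hook (375,245). Next I'll fit the dock axis and check clearances.

```bash
python3 - <<'E'
from h import *
from scipy.optimize import least_squares
obs=[((0,0),.4926,-.0777,0),((0,0),.498,-.0789,0),((112,0),.4535,.022,0),((112,0),.4507,.0194,0),((112,16),.4363,.0048,0),((112,16),.441,.0039,0),
((0,0),.5464,-.1766,1),((0,0),.5484,-.179,1),((-39,0),.573,-.2195,1),((-39,0),.57,-.2248,1),((135,0),.4793,-.0662,1),((135,0),.4923,-.0711,1),((35,0),.5424,-.1565,2)]
def f(p):
    c,s=np.cos(p[2]),np.sin(p[2]);r=[]
    for (a,b),x,y,k in obs:
        if k==2: continue
        a=a/1e3+(p[3] if k else 0);b/=1e3
        r+=[p[0]+c*a-s*b-x,p[1]+s*a+c*b-y]
    return r
q=least_squares(f,[.495,-.078,2.03,-.119],loss="soft_l1",f_scale=.004)
print(q.x,np.degrees(q.x[2]),np.round(np.array(q.fun)*1e3,1))
im,d=cams.grab_frame("top");i=cams.camera_info("top")
K=np.array(i["mtx"]);R=np.array(i["R"]);t=np.ravel(i["t"])
v,u=np.mgrid[:400,:640];P=np.stack([(u-K[0,2])/K[0,0]*d,(v-K[1,2])/K[1,1]*d,d],-1)
X=(P-t)@R
for n,uv in dict(mon=(366,282),mon2=(430,290),mon3=(364,390),cab=(200,170),cab2=(198,186),cab3=(300,110),cab4=(372,55),tips=(345,205),mix=(433,197)).items(): print(n,np.round(X[uv[1],uv[0]],3))
# carrier green mask
h=cv2.cvtColor(im,cv2.COLOR_BGR2HSV);m=cv2.inRange(h,(50,120,60),(80,255,255)); m[:, :300]=0
top=(m>0)&(abs(X[...,2]-.058)<.006)
pts=X[top][:,:2].astype(np.float32);print(len(pts));
r=cv2.minAreaRect(pts*1000);print(r)
E
```

```text
[ 0.49958484 -0.08163043  2.03041801 -0.11528106] 116.33438262622752 [ 7.  -3.9  1.6 -2.7 -3.6 -3.3 -0.8 -0.7 -0.7  6.8 -5.4  7.7  4.3 -8.3
  2.3 -5.9 -5.  -0.4 -2.   4.9 11.5  2.2 -1.5  7.1]
mon [ 0.356 -0.193  0.23 ]
mon2 [ 0.365 -0.239  0.512]
mon3 [ 0.074 -0.225  0.001]
cab [0.594 0.184 0.165]
cab2 [0.576 0.221 0.049]
cab3 [ 0.724 -0.043  0.228]
cab4 [ 0.802 -0.186  0.337]
tips [ 0.535 -0.16   0.082]
mix [ 0.565 -0.39   0.067]
338
((551.0248413085938, -181.160888671875), (124.10629272460938, 134.3037872314453), 27.497676849365234)
```

```bash
python3 - <<'E'
from h import *
print([a for a in dir(manip) if a[0]!='_'],[a for a in dir(cams) if a[0]!='_'])
i=cams.camera_info("top");K=np.array(i["mtx"]);R=np.array(i["R"]);t=np.ravel(i["t"])
im,d=cams.grab_frame("top")
v,u=np.mgrid[:400,:640];X=(np.stack([(u-K[0,2])/K[0,0]*d,(v-K[1,2])/K[1,1]*d,d],-1)-t)@R
m=(d>0)&(u>340)&(u<500)&(v>265)&(X[...,2]>.1)
P=X[m]
# perpendicular distance from arm plane at az -20deg
az=np.radians(-20);n=np.array([np.sin(az),-np.cos(az)])
D=P[:,:2]@n
for lo in np.arange(.1,.6,.05):
    k=(P[:,2]>=lo)&(P[:,2]<lo+.05)
    if k.any(): j=np.argmin(D[k]);print(round(lo,2),k.sum(),np.round(P[k][j],3),round(D[k][j],3))
E
```

```text
['MotionError', 'finish_job', 'state', 'tcp_to_grasp'] ['camera_info', 'find_in', 'grab_frame', 'place_of']
0.15 251 [ 0.366 -0.188  0.193] 0.052
0.2 1307 [ 0.364 -0.189  0.2  ] 0.053
0.25 1326 [ 0.365 -0.198  0.255] 0.061
0.3 1788 [ 0.366 -0.206  0.303] 0.068
0.35 1997 [ 0.366 -0.213  0.351] 0.075
0.4 1567 [ 0.368 -0.221  0.401] 0.082
0.45 1587 [ 0.368 -0.229  0.451] 0.089
0.5 3122 [ 0.37  -0.237  0.501] 0.096
```

Call:
{"method": "step_arm", "body": {"commands": "-0.08 -0.072 0 0 0 0.04 60;-0.16 -0.144 0 0 0 0.08 30;-0.25 -0.22 0 0 0 0.12 0;-0.34 -0.30 0 0 0 0.16 0;-0.43 -0.38 0 0 0 0.2 0;-0.52 -0.46 0 0 0 0.25 0;-0.61 -0.54 0 0 0 0.3 0;-0.70 -0.62 0 0 0 0.34 0;-0.79 -0.70 0 0 0 0.38 0;-0.87 -0.78 0 0 0 0.42 0;-0.93 -0.83 0 0 0 0.45 0;-0.96 -0.86 0 0 0 0.471 0", "newtons": 30}}

```text
t: 2.4
position: [0.5188, 0.0121, 0.2147]
eef_rot: [1.644, 2.676, 0.0]
force: [-1.3, 0.0, -0.9]
gripper_width: 0.003
finger_force: 0.0
```

```bash
python3 - <<'E'
from h import *
from scipy.spatial.transform import Rotation as Ro
s=manip.state();print(s["t"],s["position"],Ro.from_rotvec(s["eef_rot"]).as_matrix().round(3),s["joints"],s["force"],s["gripper_width"])
a,_=cams.grab_frame("top");b,_=cams.grab_frame("side");cv2.imwrite("pics/c1.png",np.vstack([a[150:],b[:300]])) 
E
```

```text
2.4 [0.51881524 0.01206126 0.21467493] [[-0.452  0.892  0.001]
 [ 0.892  0.452 -0.   ]
 [-0.     0.    -1.   ]] [ 2.04725400e-02  1.87570547e-01  1.85816938e+00 -1.94016101e-04
  1.09535313e+00 -4.48358686e-01] [-1.25245882  0.02775436 -0.90731022] 0.0029383057989229417
```

View pics/c1.png

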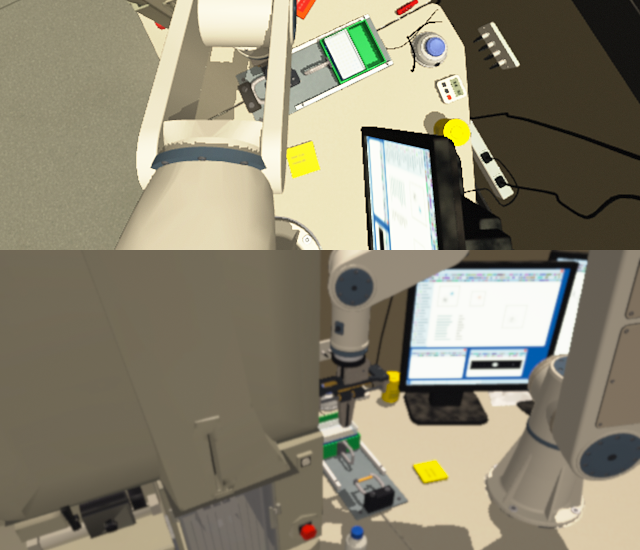

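The arm is over the hook, and its wide forked forearm spans columns 137–290 in the top half. I'll measure its lateral extent against the monitor.

```bash
python3 - <<'E'
from h import *
i=cams.camera_info("top");K=np.array(i["mtx"]);R=np.array(i["R"]);t=np.ravel(i["t"])
im,d=cams.grab_frame("top")
v,u=np.mgrid[:400,:640];X=(np.stack([(u-K[0,2])/K[0,0]*d,(v-K[1,2])/K[1,1]*d,d],-1)-t)@R
P=X[(d>0)&(u<325)&(u>100)&(X[...,2]>.17)]
a=.0205;r=P[:,:2]@[np.cos(a),np.sin(a)];l=P[:,:2]@[-np.sin(a),np.cos(a)]
for r0 in np.arange(-.1,.7,.05):
    k=(r>=r0)&(r<r0+.05)&(abs(l)<.2)
    if k.sum()>5: print(round(r0,2),k.sum(),"lat",np.percentile(l[k],[1,99]).round(3),"z",np.percentile(P[k][:,2],[1,50,99]).round(3),"z at right edge",P[k][l[k]<np.percentile(l[k],5)][:,2].mean().round(3))
print("cam pos",-R.T@t)
E
```

```text
0.25 46 lat [-0.057 -0.054] z [0.704 0.714 0.729] z at right edge 0.71
0.3 11138 lat [-0.059  0.057] z [0.674 0.734 0.754] z at right edge 0.691
0.35 8682 lat [-0.059  0.062] z [0.611 0.695 0.721] z at right edge 0.663
0.4 3694 lat [-0.059  0.062] z [0.346 0.664 0.684] z at right edge 0.617
0.45 5229 lat [-0.062  0.062] z [0.345 0.609 0.66 ] z at right edge 0.595
0.5 4635 lat [-0.064  0.062] z [0.593 0.616 0.635] z at right edge 0.601
0.55 2484 lat [-0.057  0.199] z [0.304 0.502 0.608] z at right edge 0.6
0.6 10612 lat [0.074 0.165] z [0.37  0.589 0.705] z at right edge 0.556
0.65 9714 lat [-0.014  0.074] z [0.254 0.554 0.68 ] z at right edge 0.482
cam pos [ 0.406084   -0.07575852  1.03395443]
```

Call:
{"method": "step_arm", "body": {"commands": "-0.08 -0.011 0 0 0 0 0;-0.17 -0.023 0 0 0 0 0;-0.26 -0.036 0.03 0 0 0 0;-0.35 -0.048 0.08 0 0 0 0;-0.42 -0.057 0.14 0 0 0 0;-0.453 -0.062 0.19 0 0 0 0;-0.453 -0.062 0.24 0 0 0 0;-0.453 -0.062 0.26 0 0 0 0;-0.453 -0.062 0.26 0 0 0 0"}}

```text
t: 3.68
position: [0.5931, -0.2007, 0.0844]
eef_rot: [-1.638, -2.679, 0.0]
force: [-0.0, -0.9, 0.7]
gripper_width: 0.007
finger_force: 0.0
```

```bash
python3 - <<'E'
from h import *
s=manip.state();print(s["t"],s["position"],s["force"])
b,_=cams.grab_frame("side");a,_=cams.grab_frame("top")
c=cv2.resize(b[120:270,280:430],None,fx=3,fy=3);e=cv2.resize(a[130:280,290:440],None,fx=2,fy=3);cv2.imwrite("pics/c2.png",np.hstack([c,e]))
for z in(s["position"],): print(proj("side",z)-[280,120],proj("top",z)-[290,130])
E
```

```text
3.675 [ 0.59308643 -0.20072952  0.08437986] [-0.036539   -0.88586045  0.70338746]
[37.90607087 45.48005041] [71.37447824 52.66963197]
```

View pics/c2.png

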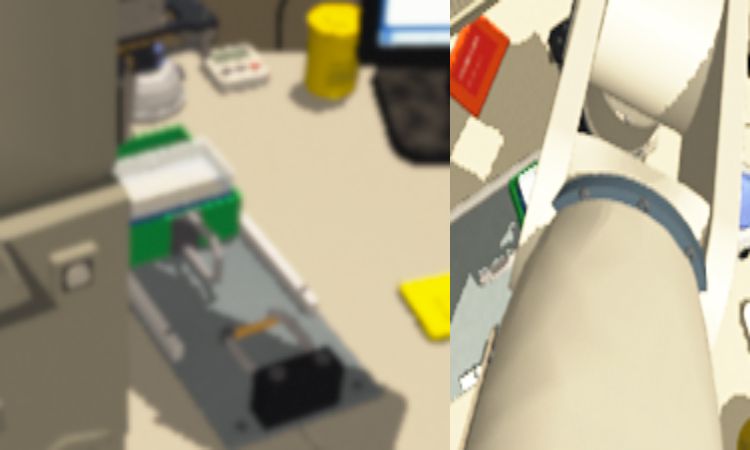

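The carrier, ring, open rails and hook are undisturbed in the left half. The fingers are hidden behind the cabinet, but the pose reading puts them 3 mm ahead of the bay centre, inside the ±14 mm margin. Lowering with a force check.

Call:
{"method": "step_arm", "body": {"commands": "-0.006 0 0.02 0 0 0 0;-0.006 0 0.05 0 0 0 0;-0.006 0 0.08 0 0 0 0;-0.006 0 0.10 0 0 0 0;-0.006 0 0.11 0 0 0 0;-0.006 0 0.11 0 0 0 0"}}

```text
t: 4.53
position: [0.5945, -0.2044, 0.0291]
eef_rot: [-1.64, -2.679, 0.0]
force: [-0.3, 0.2, -0.0]
gripper_width: 0.008
finger_force: 0.0
```

Call:
{"method": "step_arm", "body": {"commands": "0.02 0 0 0 0 0 0;0.04 0 0 0 0 0 0;0.06 0 0 0 0 0 0;0.08 0 0 0 0 0 0;0.10 0 0 0 0 0 0;0.12 0 0 0 0 0 0;0.14 0 0 0 0 0 0;0.15 0 0 0 0 0 0;0.15 0 0 0 0 0 0"}}

```text
t: 5.65
position: [0.5605, -0.1371, 0.0299]
eef_rot: [1.639, 2.68, 0.0]
force: [1.7, -0.6, 0.3]
gripper_width: 0.008
finger_force: 0.9
```

```bash
python3 - <<'E'
from h import *
s=manip.state();p=s["position"];print(s["t"],p,s["force"])
u=np.array([-.452,.892]);print("along from start",(p[:2]-[.5945,-.2044])@u)
b,_=cams.grab_frame("side")
cv2.imwrite("pics/c3.png",cv2.resize(b[120:270,280:430],None,fx=4,fy=4))
for n in("ring_bar","rear_bay","hook_mouth"):
    for c in("side","top"):
        for q in cams.place_of(c,n)[:1]: print(c,n,q["score"],(ray(c,q["xy"],.058 if n=="rear_bay" else .042)[:2]).round(4))
E
```

```text
5.65 [ 0.56047865 -0.1371274   0.02990254] [ 1.7321886  -0.56363081  0.28401373]
along from start 0.07538481282530501
side ring_bar 0.65 [ 0.4629 -0.0025]
top ring_bar 0.64 [ 0.4795 -0.0618]
side rear_bay 0.58 [ 0.5477 -0.1544]
side hook_mouth 0.87 [0.4461 0.0158]
top hook_mouth 0.76 [0.4576 0.0138]
```

View pics/c3.png

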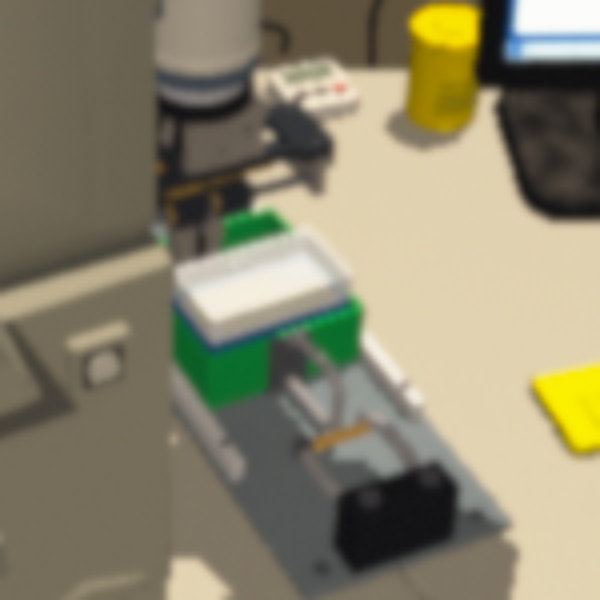

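The carrier has advanced about 70 mm and the ring is about 25 mm short of the gate (image: ring 335,390, gate 340,435). I'll re-centre in the bay and push on.

Call:
{"method": "step_arm", "body": {"commands": "-0.008 0 0 0 0 0 0;-0.008 -0.025 0 0 0 0 0;-0.008 -0.05 0 0 0 0 0;0.01 -0.05 0 0 0 0 0;0.03 -0.05 0 0 0 0 0;0.05 -0.05 0 0 0 0 0;0.07 -0.05 0 0 0 0 0;0.09 -0.05 0 0 0 0 0;0.10 -0.05 0 0 0 0 0;0.11 -0.05 0 0 0 0 0;0.12 -0.05 0 0 0 0 0;0.12 -0.05 0 0 0 0 0"}}

```text
t: 7.5
position: [0.5106, -0.0951, 0.0296]
eef_rot: [-1.639, -2.68, 0.001]
force: [0.4, -2.7, -0.4]
gripper_width: 0.008
finger_force: 0.9
```

```bash
python3 - <<'E'
from h import *
s=manip.state();p=s["position"];print(s["t"],p,s["force"])
u=np.array([-.452,.892]);print("along",(p[:2]-[.5945,-.2044])@u)
b,_=cams.grab_frame("side")
cv2.imwrite("pics/c4.png",cv2.resize(b[150:270,310:430],None,fx=5,fy=5))
for n in("ring_bar","hook_mouth","gate_end"):
    for c in("side","top"):
        for q in cams.place_of(c,n)[:1]: print(c,n,q["score"],(ray(c,q["xy"],.042)[:2]).round(4))
E
```

```text
7.5 [ 0.51058563 -0.09505459  0.02964358] [ 0.4013363  -2.73230137 -0.37482425]
along 0.13546540334507676
side ring_bar 0.73 [0.4289 0.055 ]
top ring_bar 0.64 [ 0.4795 -0.0618]
side hook_mouth 0.95 [0.4463 0.015 ]
top hook_mouth 0.76 [0.4576 0.0138]
side gate_end 0.56 [ 0.4404 -0.0039]
top gate_end 0.52 [0.4373 0.0061]
```

View pics/c4.png

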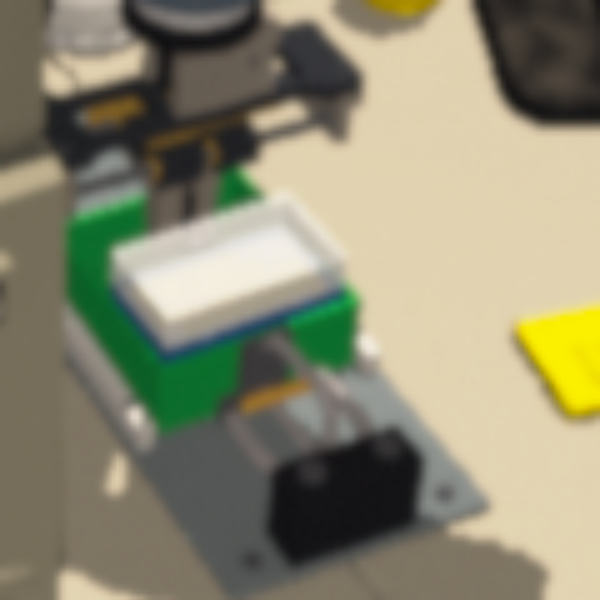

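The orange gate lies straight across the mouth (245–310, 395) with the ring bar at (355,425) inside the hook, and the push force has fallen to about 3 N. So the gate has apparently snapped shut. I'll go a few mm further for certainty.

Call:
{"method": "step_arm", "body": {"commands": "0.004 0 0 0 0 0 0;0.008 0 0 0 0 0 0;0.012 0 0 0 0 0 0;0.012 0 0 0 0 0 0"}}

```text
t: 8.35
position: [0.5083, -0.0901, 0.0296]
eef_rot: [-1.64, -2.679, -0.0]
force: [0.4, -1.2, -1.1]
gripper_width: 0.002
finger_force: 0.6
```

Call:
{"method": "step_arm", "body": {"commands": "-0.02 0 0 0 0 0 0;-0.04 0 0 0 0 0 0;-0.05 0 0 0 0 0 0;-0.06 0 0 0 0 0 0;-0.07 0 0 0 0 0 0;-0.08 0 0 0 0 0 0;-0.09 0 0 0 0 0 0;-0.10 0 0 0 0 0 0;-0.11 0 0 0 0 0 0;-0.116 0 0 0 0 0 0;-0.116 0 0 0 0 0 0"}}

```text
t: 9.72
position: [0.5344, -0.1419, 0.0295]
eef_rot: [-1.64, -2.679, 0.0]
force: [-2.6, 2.1, 1.9]
gripper_width: 0.003
finger_force: 1.3
```

Call:
{"method": "step_arm", "body": {"commands": "-0.004 0 0 0 0 0 0;-0.008 0 0 0 0 0 0;-0.012 0 0 0 0 0 0;-0.012 0 0 0 0 0 0"}}

```text
t: 10.22
position: [0.5369, -0.1467, 0.0295]
eef_rot: [-1.64, -2.678, -0.0]
force: [-2.6, 6.5, 3.2]
gripper_width: 0.004
finger_force: 3.6
```

Call:
{"method": "step_arm", "body": {"commands": "-0.004 0 0 0 0 0 0;-0.008 0 0 0 0 0 0;-0.008 0 0 0 0 0 0"}}

```text
t: 10.6
position: [0.5369, -0.1475, 0.0295]
eef_rot: [-1.639, -2.672, -0.003]
force: [-7.3, 23.0, 12.0]
gripper_width: 0.008
finger_force: 11.9
```

```bash
python3 - <<'E'
from h import *
s=manip.state();p=s["position"];print(s["t"],p,s["force"])
u=np.array([-.452,.892]);print("along",(p[:2]-[.5945,-.2044])@u)
b,_=cams.grab_frame("side")
cv2.imwrite("pics/c5.png",cv2.resize(b[150:270,310:430],None,fx=5,fy=5))
for n in("ring_bar","hook_mouth","gate_end"):
        for q in cams.place_of("side",n)[:1]: print(n,q["score"],(ray("side",q["xy"],.042)[:2]).round(4))
E
```

```text
10.6 [ 0.53688181 -0.14749243  0.02946764] [-7.29148154 22.96313657 12.02990537]
along 0.07680497400672916
ring_bar 0.69 [0.4613 0.0196]
hook_mouth 0.6 [0.4457 0.02  ]
```

View pics/c5.png

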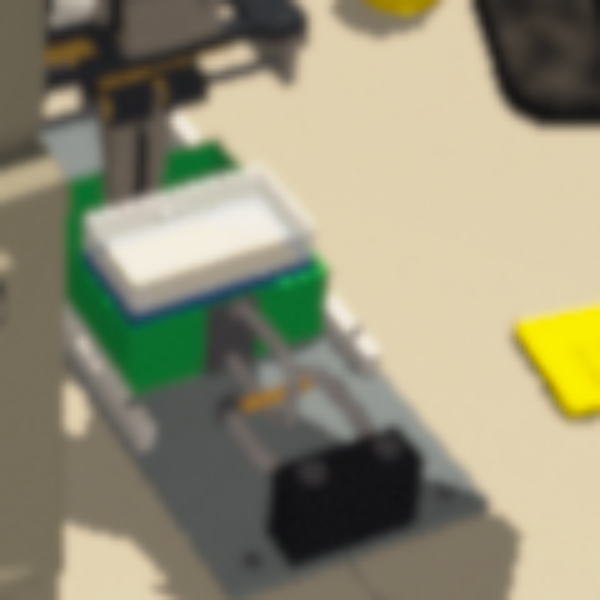

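The ring bar now bears on the closed gate: it sits at (300,400) against the orange bar (245–310, 395). At 24 N the carrier is no longer moving. Next I'll back off inside the bay, then lift.

Call:
{"method": "step_arm", "body": {"commands": "0.008 0 0 0 0 0 0;0.02 0 0 0 0 0 0;0.032 0 0 0 0 0 0;0.032 0 0 0 0 0 0;0.032 0 -0.05 0 0 0 0;0.032 0 -0.12 0 0 0 0;0.032 0 -0.2 0 0 0 0;0.032 0 -0.28 0 0 0 0;0.032 0 -0.34 0 0 0 0;0.032 0 -0.36 0 0 0 0;0.032 0 -0.36 0 0 0 0"}}

```text
t: 12.18
position: [0.5321, -0.1367, 0.2095]
eef_rot: [1.64, 2.679, 0.0]
force: [-0.6, -0.8, 0.1]
gripper_width: 0.005
finger_force: 0.0
```

```bash
python3 - <<'E'
from h import *
s=manip.state();p=s["position"];print(s["t"],p,s["force"])
b,_=cams.grab_frame("side")
cv2.imwrite("pics/c6.png",cv2.resize(b[150:270,310:430],None,fx=5,fy=5))
for n in("ring_bar","hook_mouth","gate_end"):
        for q in cams.place_of("side",n)[:1]: print(n,q["score"],(ray("side",q["xy"],.042)[:2]).round(4))
E
```

```text
12.175 [ 0.53206024 -0.13673546  0.20949655] [-0.5867798  -0.78642594  0.06968895]
ring_bar 0.84 [0.4519 0.0417]
hook_mouth 0.79 [0.4507 0.0255]
gate_end 0.58 [0.4428 0.0029]
```

View pics/c6.png

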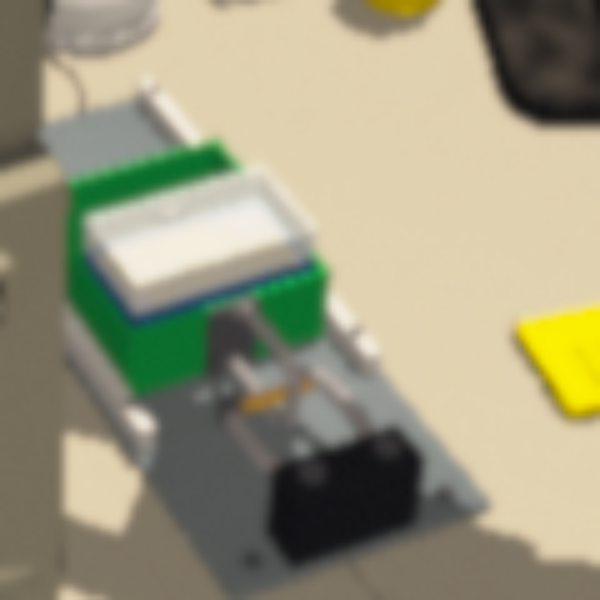

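The arm is clear. The carrier is flat between the rails with the tip box upright, and the ring is still through the hook at the shut gate (245–310, 395).

```bash
python3 -c "
from station import manip
print(manip.finish_job())"
```

```text
the job is handed in; nothing more can be done
None
```

The carrier is docked: its ring is inside the hook with the gate shut behind it, a 24 N tug back against the gate did not move it, and the job was handed in at about 12 s.

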